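# Dip the probe in the dye beaker and park it

## Task

Take the pen-shaped dip probe from its slanted stand and, holding it upright, dip its tip down through the dye in the beaker to near the bottom for about a second. Then lay it back in its stand, seated in both vees as it was, and let go. Be gentle with the glass and leave the beaker and everything else standing where it is.

Things in the scene. Friction and masses are not known exactly. Their poses are not given: they have to be found in the camera images.
- probe: dip probe, 200 mm long, 70 g, rigid, no cable: round steel stem, 8 mm diameter (from the rounded tip to 110 mm), then a round grey handle, 20 mm diameter (110 to 200 mm), with a flat shoulder between. Origin: end of the tip; +z runs along the probe to the handle's end. Centre of mass about 90 mm from the tip. Best gripped on the handle 140 to 165 mm from the tip
- probe_tip (a point): the end of the probe's tip (the same point as the origin of probe)
- stand: slanted stand, fixed, base plate 130 x 76 x 8 mm. The parked probe leans 38 degrees, handle up and towards the stand's front (local -x, roughly towards the robot). Two open 90-degree vees, 26 mm wide, cradle the stem at 24-36 and 98-110 mm from the tip; the handle's shoulder sits on the upper vee's end, the handle is free all round. Origin: under the base plate on its middle line; z up
- park_point (a point): where the probe's tip is when parked: (60, 0, 32) mm in the stand's frame. The parked probe's axis runs from it along (-0.616, 0, 0.788) in the stand's frame. The vees open along (0.788, 0, 0.616) (up and away from the stand's front), so the probe can be lifted straight up, or out along its axis, and is laid in the same way
- beaker: clear beaker with yellow dye in its bottom, loose, 150 g, 79 mm tall, 50 mm across, open; the taller of the two open containers, on either of two places. Inside about 42 mm across, floor 6 mm above the underside, dye surface about 30 mm above the underside. Origin: underside, 3 mm off the axis; z up
- beaker_mouth (a point): centre of the beaker's mouth, on its axis, at rim height (79 mm above the underside)
- laser_supply: fixed equipment between the stand and the containers: red power supply, 253 x 162 x 99 mm, with a black box and fan on it, 202 mm tall in all; carry the probe over it with its tip above that. Never moves. Origin: under its centre
- low_glass: empty clear glass tumbler, 66 mm across, 48 mm tall, NOT the beaker; bystander (may stand on either of the two container places). Origin: centre of its underside
- vial_0: sample vial with white cap, 27 mm across, 57 mm tall; bystander, origin under its centre
- vial_6: smaller sample vial with black cap, 22 mm across, 52 mm tall; bystander, origin under its centre
- tape_roll: roll of tape lying flat, 61 mm across, 18 mm tall; bystander, origin under its centre
- slide_box: small white slide box, 34 x 82 x 33 mm; bystander, origin under its centre
- cuvette_rack: cuvette rack with six pockets, 34 x 110 x 26 mm; bystander, origin under its centre
- usb_stick: USB stick, 17 x 52 x 8 mm; bystander, origin under its centre
- dropper_1: brown dropper bottle, 33 mm across, 99 mm tall; bystander, origin under its centre
- lens_tube_0: black lens tube standing on end, 30 mm across, 25 mm tall; bystander, origin under its centre
Things that resemble listed ones, but are neither listed nor needed, are in the scene too. What is shaped like the beaker but green is not meant.

How it is judged:
By the outcome, as a careful person would: the job done as asked, in the order asked, and still so for the second after the job is handed in, with the robot touching nothing.
It also fails if it takes over 56 s, if anything falls off the work surface, if the arm or the gripper's body presses on something with over 40 N, if the wrist force passes 120 N, or if a joint passes its speed limit or range.

## Robot

A 7-joint arm with a two-finger parallel gripper is mounted at the origin on a cart in front of the work surface, level with it; the furniture and walls round the work are solid. World frame = base frame: x ahead of the robot, y to its left, z up, the work surface at z = 0. Lengths are in mm, angles in rad, forces in N, time in s.
With the tool pointing down it reaches from about 400 to 875 mm from the base axis. Payload 6.5 kg.
Tool frame: the origin (TCP) lies on the centre line of the jaws, within the pads' length; the fingertips stand 17 mm ahead of it and the grasp point (between the pads) lies 2 mm behind it; z points along the fingers, y is the direction in which the jaws open and shut (so a half turn about z gives the same grasp; the last joint's range is limited). The gripper opens to 88 mm and grips with 3 to 60 N. Pads are 18 mm wide; open, the fingers measure 123 mm over their backs; the gripper's body (75 mm by 187 mm) begins 45 mm behind the grasp point.
Start: joints at [1.044, 0.536, -0.004, 1.538, 0.003, 1.067, -0.071], TCP at [289.027, -582.197, 255.716] pointing down, gripper open.
Joint ranges: [-2.7, 2.7], [-0.37, 2.16], [-1.27, 1.26], [0.24, 2.4], [-1.31, 4.45], [0.19, 1.91], [-2.76, 2.76]. Speed limits (rad/s): [2.39, 2.39, 3.14, 3.14, 3.14, 3.14, 3.14].

## Interface

Orientations are given as a unit quaternion [w, x, y, z].
In Python, from bench import ctrl, jaws, vision, ticket gives the robot as it stands. The module is installed in compiled form; this text tells all that it offers. Calls block until the motion is done:
- ctrl.movep(position, orientation): joint-space move of the TCP to a pose.
- ctrl.line_to(position, rate=150, attitude=None): straight line of the TCP; attitude=None keeps the orientation; rate is the mean speed in mm/s.
- ctrl.goto_joints(angles): joint-space move.
- jaws.gripper_to(opening): finger opening in mm; the grip force is fixed at half the most; returns when the fingers have stopped.
- ctrl.dwell(seconds).
- ctrl.inverse_kinematics(position, orientation): joint angles nearest the present ones, or None.
- ctrl.state(): the state.
- vision.camera(name): name is "scene" or "top" or "wrist"; returns the picture (420x560x3 uint8, red, green, blue); there is no depth.
- vision.camera_params(name): a dict with "intrinsics" (3x3 intrinsics, pixels), "world_to_cam" (4x4, takes a point from world to camera coordinates). Camera axes: x right, y up, looking along -z (the intrinsics and any distortion apply to the point x, -y, -z); pixel columns grow to the right and rows downward; lengths in mm; the calibration is good to about 2 mm. A picture is of the moment at which its call begins: read the wrist's pose just before it. camera_params takes no time and is no camera call; for the wrist camera it gives the pose at the moment of the call.
A pose or a line that the arm cannot do raises ctrl.IKError and nothing moves.
- ticket.job_done(): hands the job in, once; it reports no verdict.
The state is a dict: "time": time; "q": joint angles; "joint_velocities": joint speeds; "tau": joint torques, N m; "eef_pos": TCP position; "ee_rot": TCP orientation; "force": force on the tool from outside, world axes, zero at the start; "torque": the same for the moment, N m; "grip_width": finger opening in mm.
Only numpy, scipy, OpenCV 4.12 (cv2) and the standard library are available. Lean on these libraries where they do the work, as an engineer would, in place of code of your own. Each camera call takes 0.05 s, during which the arm holds its last target. There are 200 camera calls.

## Working session

There is one attempt and no reset: what is moved stays moved. The work goes in short steps, each a Python script; the robot and the scene stay as the last script left them, time stands still between calls to the robot, and variables do not carry over. Pictures are saved under pics/ and viewed, about 8 in all and at most 12, crops included, and the job is handed in when it is done.

```bash
mkdir -p pics; cat > h.py <<'E'
import numpy as np, cv2
from bench import ctrl, jaws, vision, ticket
def save(cam,name,crop=None,s=1.4):
    im=vision.camera(cam); np.save(f'pics/{name}.npy',im)
    P=vision.camera_params(cam); np.savez(f'pics/{name}_p.npz',K=P['intrinsics'],T=P['world_to_cam'])
    if crop: im=im[crop[1]:crop[3],crop[0]:crop[2]]
    cv2.imwrite(f'pics/{name}.png',cv2.resize(im[:,:,::-1],None,fx=s,fy=s,interpolation=cv2.INTER_CUBIC))
    return P
def ray(P,u,v):
    K=np.array(P['intrinsics']);T=np.array(P['world_to_cam'])
    d=np.linalg.inv(K)@[u,v,1]; d=np.array([d[0],-d[1],-d[2]])
    R=T[:3,:3]; return -R.T@T[:3,3], R.T@d
def onplane(P,u,v,z):
    o,d=ray(P,u,v); return o+d*(z-o[2])/d[2]
def proj(P,p):
    K=np.array(P['intrinsics']);T=np.array(P['world_to_cam'])
    c=T[:3,:3]@np.array(p,float)+T[:3,3]; q=K@[c[0],-c[1],-c[2]]; return q[:2]/q[2]
def tri(P1,a,P2,b):
    o1,d1=ray(P1,*a);o2,d2=ray(P2,*b)
    s=np.linalg.lstsq(np.c_[d1,-d2],o2-o1,rcond=None)[0]
    x,y=o1+s[0]*d1,o2+s[1]*d2; return (x+y)/2,np.linalg.norm(x-y)
E
python3 - <<'E'
from h import *
for c in ['scene','top']:
    P=save(c,c+'0'); print({k:(np.round(v,3).tolist() if k in('intrinsics','world_to_cam') else v) for k,v in P.items()})
s=ctrl.state(); print(s['time'],s['eef_pos'],s['ee_rot'],s['force'])
E
```

```text
{'intrinsics': [[419.781, 0.0, 280.046], [0.0, 419.781, 216.652], [0.0, 0.0, 1.0]], 'world_to_cam': [[0.662, -0.749, 0.02, -393.554], [0.286, 0.277, 0.917, -248.756], [-0.693, -0.601, 0.398, -887.743], [0.0, 0.0, 0.0, 1.0]]}
{'intrinsics': [[450.441, 0.0, 276.073], [0.0, 450.441, 203.957], [0.0, 0.0, 1.0]], 'world_to_cam': [[0.014, -1.0, -0.009, 2.625], [0.997, 0.013, 0.074, -583.175], [-0.074, -0.01, 0.997, -1692.805], [0.0, 0.0, 0.0, 1.0]]}
0.1 [ 288.80130056 -581.75406893  254.93338628] [-7.29861125e-04  9.73567187e-01  2.28399542e-01 -2.22025713e-04] [-0.1419367   0.20966128 -0.60816129]
```

View pics/scene0.png

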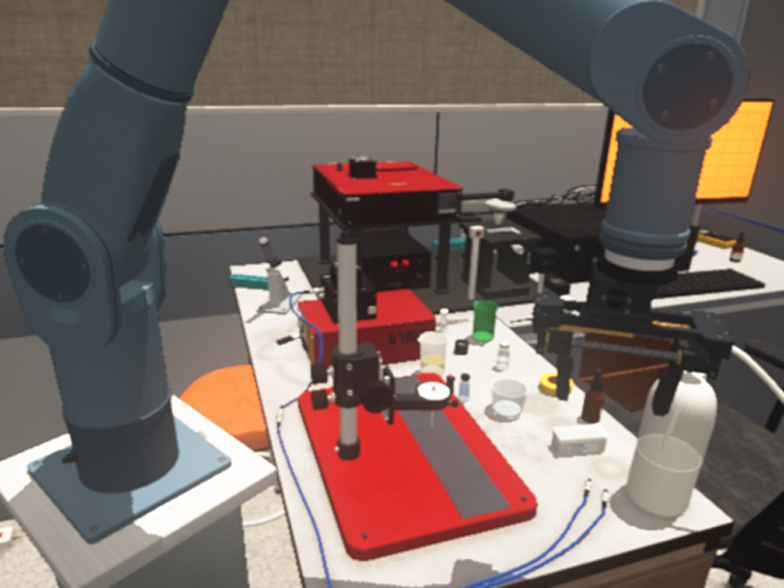

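View pics/top0.png

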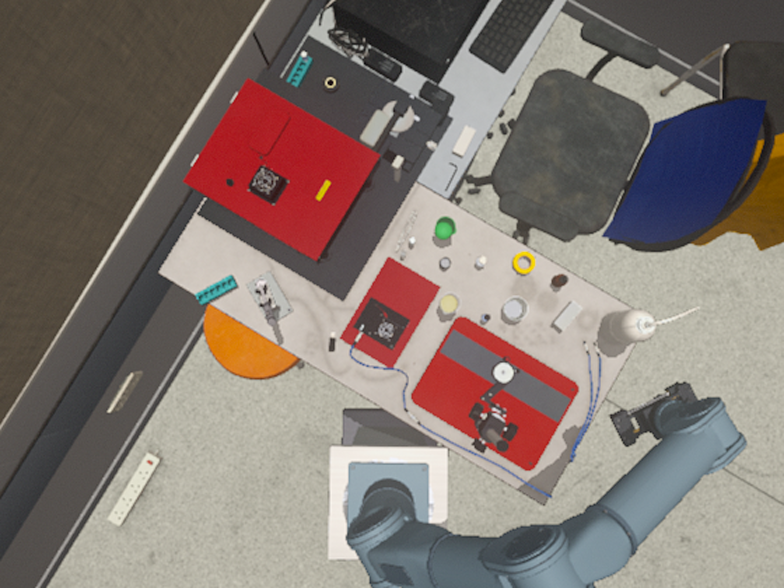

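```bash
python3 - <<'E'
from h import *
d=lambda c:(lambda z:{'intrinsics':z['K'],'world_to_cam':z['T']})(np.load(f'pics/{c}0_p.npz'))
P=d('top')
for n,u,v,z in [('stand',268,300,30),('plate c',270,297,8),('handle end',280,340,190),('tip',262,283,32),('beaker',449,303,79),('lowglass',515,309,48),('green',445,228,79),('supply',390,315,99),('post top',495,440,350),('sup corners',397,258,99),('',440,288,99),('',393,366,99),('',342,338,99),('usb',333,341,8),('lasertable corner',345,300,8),('red top corner',322,262,250)]:
    print(n,onplane(P,u/1.4,v/1.4,z).round())
# post top height
print(tri(P,(495/1.4,440/1.4),d('scene'),(347/1.4,237/1.4)))
W=vision.camera_params('wrist'); T=np.array(W['world_to_cam']); print(np.round(W['intrinsics'],1).tolist(),'cam',(-T[:3,:3].T@T[:3,3]).round(1),T[:3,:3].round(3).tolist(),ctrl.state()['eef_pos'])
im=np.load('pics/top0.npy')[190:255,165:225]; b=np.load('pics/top0.npy')[150:240,290:390]
cv2.imwrite('pics/c1.png',np.hstack([cv2.resize(x[:,:,::-1],(400,400),interpolation=cv2.INTER_CUBIC) for x in (im,b)]))
print(ctrl.inverse_kinematics([500,0,400],[0,1,0,0]))
E
```

```text
stand [539. 331.  30.]
plate c [548. 330.   8.]
handle end [434. 267. 190.]
tip [585. 348.  32.]
beaker [ 535. -154.   79.]
lowglass [ 523. -333.   48.]
green [ 733. -142.   79.]
supply [501.  -0.  99.]
post top [ 228. -231.  350.]
sup corners [650. -16.  99.]
 [ 573. -129.   99.]
 [370. -10.  99.]
 [440. 123.  99.]
usb [431. 154.   8.]
lasertable corner [543. 124.   8.]
red top corner [620. 162. 250.]
(array([ 231.72229208, -230.21234333,  362.77377681]), np.float64(3.26331218577702))
[[352.1, 0.0, 281.6], [0.0, 352.1, 208.7], [0.0, 0.0, 1.0]] cam [ 357.  -548.7  384.6] [[0.446, -0.895, -0.001], [0.856, 0.427, -0.29], [0.26, 0.129, 0.957]] [ 288.80130056 -581.75406893  254.93338628]
[ 0.25036988  0.16986147 -0.3888237   1.71745558  0.06720325  1.2673832
 -1.72429755]
```

View pics/c1.png

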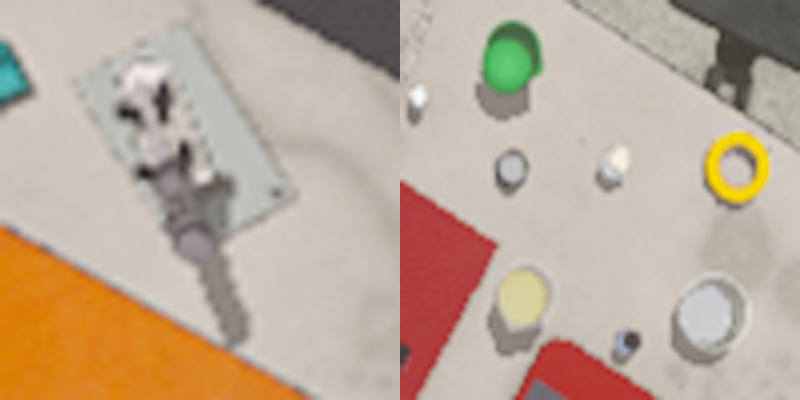

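Candidates (top picture, px in the 784-wide view): the probe is the grey pen on the plate at (268,300); nothing else is pen-shaped there. For the beaker: yellow-dye glass (449,303) is chosen; green one (445,228) and low tumbler (515,309) are rejected. The crop confirms the yellow dye in the narrower glass and the stand with handle towards the robot. Now close looks.

```bash
cat >> h.py <<'E'
from scipy.spatial.transform import Rotation as Ro
def quat(R): 
    q=Ro.from_matrix(R).as_quat(); return [float(v) for v in (q[3],q[0],q[1],q[2])]
def tool(z,x):  # tool z axis, approx x axis
    z=np.array(z,float);z/=np.linalg.norm(z);x=np.array(x,float);x-=z*(x@z);x/=np.linalg.norm(x)
    return quat(np.c_[x,np.cross(z,x),z])
E
python3 - <<'E'
from h import *
p=ctrl.state()['eef_pos']; ctrl.line_to([p[0]+40,p[1]+80,420],rate=250)
ctrl.movep([565,-154,400],[0,1,0,0]); print(ctrl.state()['time'],ctrl.state()['q'])
save('wrist','wb')
c,s=np.cos(.55),np.sin(.55)
ctrl.movep([500,300,400],tool([0,0,-1],[c,s,0])); print(ctrl.state()['time'],ctrl.state()['q'])
save('wrist','ws')
E
```

```text
2.55 [ 0.34772624  0.32010159 -0.20548848  1.51884078  0.06721502  1.31012289
 -1.43769618]
4.275 [-0.18805928  0.359904   -0.57286924  1.50857886  0.19867968  1.3317444
 -1.8028584 ]
```

View pics/wb.png

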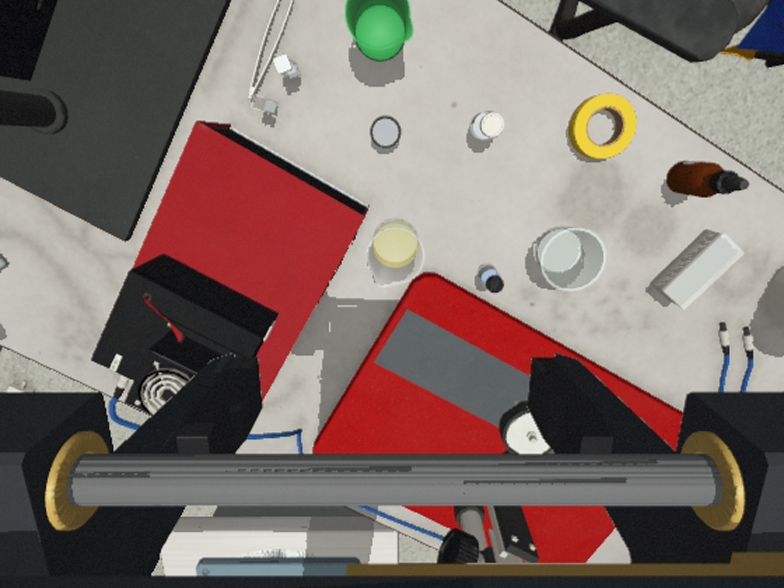

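View pics/ws.png

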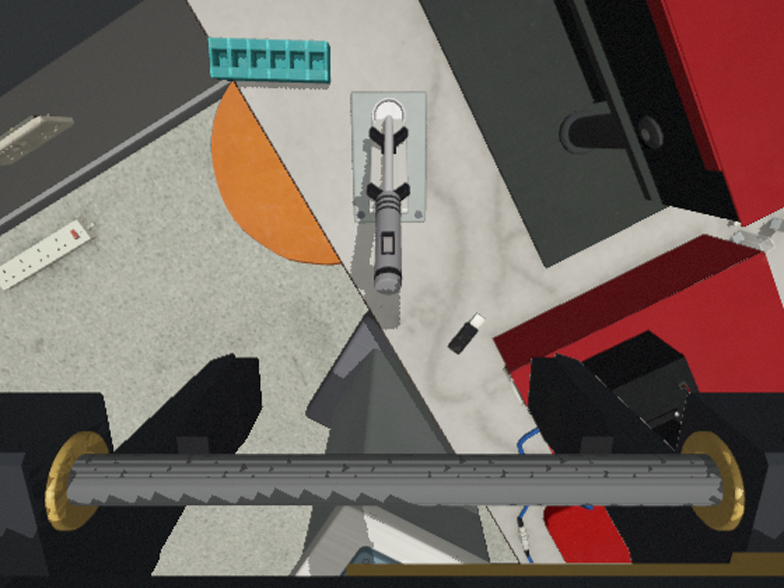

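The beaker (dye at (396,245), rim outline to about y=285) and the stand (plate x 351–426, y 92–221; handle end near (388,283)) are both clear. Fit and overlay for a check.

```bash
cat >> h.py <<'E'
def load(n):
    z=np.load(f'pics/{n}_p.npz'); return np.load(f'pics/{n}.npy'),{'intrinsics':z['K'],'world_to_cam':z['T']}
E
python3 - <<'E'
from h import *
im,P=load('wb')
hsv=cv2.cvtColor(im,cv2.COLOR_RGB2HSV)
m=cv2.inRange(hsv[150:215,240:320],(22,50,80),(35,255,255)); M=cv2.moments(m,True); u,v=240+M['m10']/M['m00'],150+M['m01']/M['m00']
print('dye',u,v,M['m00'],onplane(P,u,v,30)); b=onplane(P,u,v,30)
cr=cv2.resize(im[145:225,240:340,::-1],None,fx=4,fy=4,interpolation=cv2.INTER_CUBIC)
for z,r,col in((79,25,(0,0,255)),(0,25,(255,0,0)),(30,21,(0,255,0))):
    pts=[(proj(P,[b[0]+r*np.cos(t),b[1]+r*np.sin(t),z])-[240,145])*4 for t in np.linspace(0,6.3,60)]
    for q in pts: cv2.circle(cr,(int(q[0]),int(q[1])),1,col,-1)
im,P=load('ws')
hsv=cv2.cvtColor(im,cv2.COLOR_RGB2HSV); print(hsv[75,260],im[75,260],im[130,258])
d=np.abs(im.astype(int)-im[75,260]).max(2)<14
m=np.zeros(d.shape,np.uint8); m[55:175,235:320]=d[55:175,235:320]
n,l,st,_=cv2.connectedComponentsWithStats(m); pts=np.argwhere(np.isin(l,[i for i in range(1,n) if st[i,4]>60]))[:,::-1].astype(np.float32)
w=np.array([onplane(P,*p,8)[:2] for p in pts],np.float32)
r=cv2.minAreaRect(w); print('plate',r)
e=onplane(P,388/1.4,283/1.4,189.6); print('handle end',e)
bx=cv2.boxPoints(r); e01,e12=bx[1]-bx[0],bx[2]-bx[1]; a=e01 if np.linalg.norm(e01)>np.linalg.norm(e12) else e12
a=a/np.linalg.norm(a); a=a if a[0]>0 else -a; print('yaw',np.arctan2(a[1],a[0]),'lat of end vs plate',np.cross(a,e[:2]-np.array(r[0])))
o=e[:2]+63.2*a; o=np.array(r[0])+a*((o-np.array(r[0]))@a); print('stand origin',o, (np.array(r[0])-o)@a)
cs=cv2.resize(im[55:220,230:330,::-1],None,fx=3.6,fy=3.6,interpolation=cv2.INTER_CUBIC)
def S(x,y,z): return [*(o+a*x+np.array([-a[1],a[0]])*y),z]
def ring(t,r,col):
    ax=np.array([-.616,0,.788]);c=np.array([60,0,32])+t*ax
    for th in np.linspace(0,6.3,40):
        q=(proj(P,S(*(c+r*(np.cos(th)*np.array([.788,0,.616])+np.sin(th)*np.array([0,1,0])))))-[230,55])*3.6
        cv2.circle(cs,(int(q[0]),int(q[1])),1,col,-1)
ring(200,10,(0,0,255));ring(110,10,(0,255,0));ring(24,4,(255,0,0));ring(0,4,(255,0,255))
for x,y in((65,38),(-65,38),(65,-38),(-65,-38)):
    q=(proj(P,S(x,y,8))-[230,55])*3.6; cv2.circle(cs,(int(q[0]),int(q[1])),3,(0,200,255),-1)
H=np.zeros((594,770,3),np.uint8); H[:594,:360]=cs[:594]; H[:320,365:765]=cr; cv2.imwrite('pics/ov.png',H)
E
```

```text
dye 282.00145772594755 176.19533527696794 686.0 [ 538.11490914 -156.97265495   30.        ]
[ 65   8 187] [181 187 182] [138 142 140]
plate ((551.1966552734375, 320.0763854980469), (167.27444458007812, 95.31231689453125), 33.180538177490234)
handle end [481.88331945 290.41536196 189.6       ]
yaw 0.5791096 lat of end vs plate 13.108929932426658
stand origin [541.95281476 314.03186893] 11.044670630521843<stdin>:19: DeprecationWarning: Arrays of 2-dimensional vectors are deprecated. Use arrays of 3-dimensional vectors instead. (deprecated in NumPy 2.0)
```

View pics/ov.png

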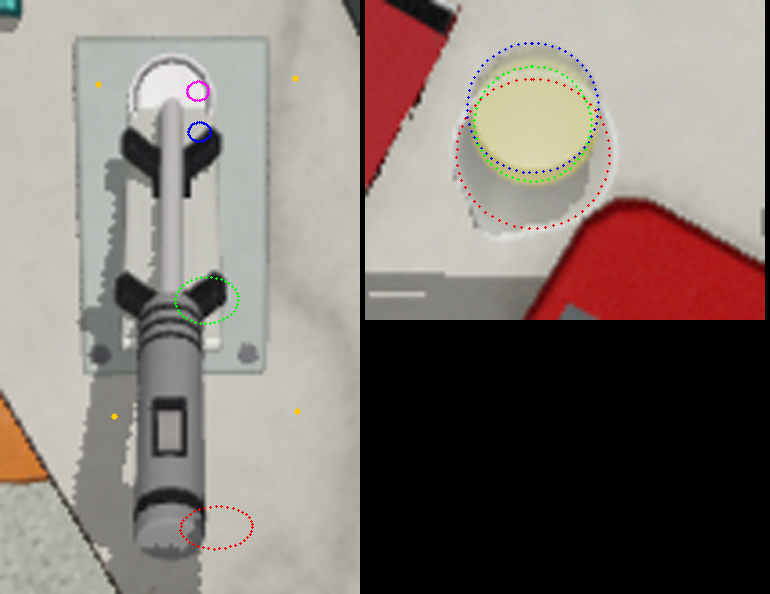

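Plate mask leaked; use the corners read from the crop: (77,38),(268,38),(266,372),(84,372), handle-end cap centre (170,528), tip end (171,101).

```bash
python3 - <<'E'
from h import *
from scipy.optimize import least_squares
im,P=load('ws')
f=lambda u,v:np.array([230+u/3.6,55+v/3.6])
A=np.array([-.616,0,.788]);T0=np.array([60,0,32]);N=np.array([.788,0,.616])
def pts(p):
    x,y,w,c=p[:4]; L=[(65+c,38,8),(65+c,-38,8),(-65+c,-38,8),(-65+c,38,8),T0+A*200,T0+N*2,T0+A*60+N*4]
    return [np.array([x+np.cos(w)*q[0]-np.sin(w)*q[1],y+np.sin(w)*q[0]+np.cos(w)*q[1],q[2]]) for q in L]
obs=[f(77,38),f(268,38),f(266,372),f(84,372),f(170,528),f(171,101),None]
def res(p):
    q=[proj(P,a) for a in pts(p)]
    return np.r_[np.ravel([q[i]-obs[i] for i in range(6)])]
r=least_squares(res,[548,320,.55,0]); print(r.x, r.fun.round(2).reshape(-1,2).tolist())
x,y,w,c=r.x; cs=cv2.resize(im[55:220,230:330,::-1],None,fx=3.6,fy=3.6,interpolation=cv2.INTER_CUBIC)
Rz=Ro.from_euler('z',w).as_matrix(); np.savez('stand.npz',o=[x,y,0],Rz=Rz,w=w)
for t,rr in((200,10),(110,10),(110,4),(67,4),(0,4)):
    for th in np.linspace(0,6.3,40):
        q=(proj(P,np.array([x,y,0])+Rz@(T0+t*A+rr*(np.cos(th)*N+np.sin(th)*np.array([0,1,0]))))-[230,55])*3.6
        cv2.circle(cs,(int(q[0]),int(q[1])),1,(0,0,255),-1)
cv2.imwrite('pics/ov2.png',cs)
a=Rz@A; o=np.array([x,y,0])
for s in(1,-1):
    q=tool(-a,s*(Rz@N)); 
    for t in (163,290): print(s,t,o+Rz@(T0+A*t),ctrl.inverse_kinematics(o+Rz@(T0+A*(t-2)),q))
E
```

```text
[534.42606723 322.56321409   0.55197322  18.33552925] [[-1.14, -0.53], [1.0, -0.74], [0.15, 0.67], [-0.5, 0.88], [0.11, 2.01], [0.3, -2.41]]
1 163 [500.01899921 301.3745347  160.444     ] [-0.80195401  0.42370226  0.17792937  2.30143678  3.1570822   0.23815786
  1.44201873]
1 290 [433.40511717 260.35214393 260.52      ] None
-1 163 [500.01899921 301.3745347  160.444     ] [ 0.21920694  0.68953934 -1.06675795  2.24911842  1.99053808  0.61910301
 -0.23077765]
-1 290 [433.40511717 260.35214393 260.52      ] [ 0.40169255  0.20229245 -1.13494543  2.35401014  1.47521275  0.25172574
  0.07654123]
```

View pics/ov2.png

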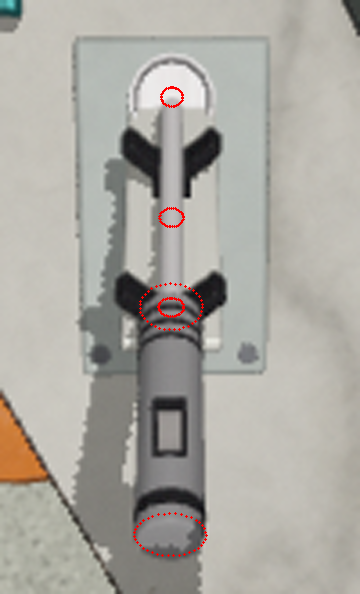

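```bash
python3 - <<'E'
from h import *
z=np.load('stand.npz');o,Rz=z['o'],z['Rz']
A=np.array([-.616,0,.788]);T0=np.array([60,0,32])
lo=np.array([-2.7,-.37,-1.27,.24,-1.31,.19,-2.76]);hi=np.array([2.7,2.16,1.26,2.4,4.45,1.91,2.76])
mg=lambda q: None if q is None else (round(float(np.min(np.minimum(q-lo,hi-q))),2),int(np.argmin(np.minimum(q-lo,hi-q))+1),np.round(q,1).tolist())
B=np.array([536,-157.5])
for al in (0,12,20,28):
  for s in (1,-1):
    c,sn=np.cos(np.radians(al)),np.sin(np.radians(al)); zt=np.array([sn,0,-c]); xt=s*np.array([c,0,sn])
    q=tool(Rz@zt,Rz@xt); g=o+Rz@(T0+A*165+zt*2)
    ik=ctrl.inverse_kinematics
    print('al',al,s,[mg(ik(p,q)) for p in (g,g-Rz@zt*90,g+[0,0,200])])
    b=np.radians(al-38); zu=np.array([np.sin(b),0,-np.cos(b)]); xu=s*np.array([np.cos(b),0,np.sin(b)])
    for yaw in range(-180,180,45):
        R=Ro.from_euler('z',yaw,degrees=True).as_matrix(); qq=tool(R@zu,R@xu); d=R@zu*2
        a=mg(ik(np.r_[B,177]+d,qq)); h=mg(ik(np.r_[B,400]+d,qq))
        if a and h and min(a[0],h[0])>.15: print('   yaw',yaw,a,h[:2])
E
```

```text
al 0 1 [(0.63, 4, [-0.3, 0.6, -0.5, 1.8, 0.4, 0.9, -1.9]), (0.7, 4, [-0.2, 0.5, -0.5, 1.7, 0.3, 1.0, -1.9]), (0.66, 6, [-0.2, 0.4, -0.6, 1.6, 0.2, 1.2, -1.8])]
   yaw -90 (0.4, 7, [0.6, 0.7, -0.1, 1.7, -0.5, 1.2, -2.4]) (0.19, 7)
   yaw 90 (0.48, 4, [0.2, 0.6, -0.4, 1.9, 1.0, 1.1, -0.9]) (0.5, 6)
al 0 -1 [(0.19, 3, [0.1, 0.8, -1.1, 1.8, 0.8, 1.1, 0.9]), (0.2, 3, [0.1, 0.7, -1.1, 1.7, 0.6, 1.2, 1.0]), (0.2, 3, [0.1, 0.5, -1.1, 1.6, 0.5, 1.3, 1.1])]
   yaw -135 (0.37, 6, [1.0, 0.6, -0.5, 2.0, -0.7, 0.6, 0.4]) (0.52, 5)
   yaw -90 (0.75, 3, [0.9, 0.8, -0.5, 1.6, -0.3, 1.1, 0.6]) (0.39, 6)
   yaw 90 (0.19, 3, [0.6, 0.9, -1.1, 1.9, 1.3, 1.5, 2.1]) (0.2, 3)
al 12 1 [(0.38, 6, [-0.3, 0.5, -0.4, 1.9, 0.4, 0.6, -2.0]), (0.48, 4, [-0.2, 0.4, -0.6, 1.9, 0.3, 0.7, -1.9]), (0.64, 2, [-0.1, 0.3, -0.6, 1.7, 0.2, 1.0, -1.8])]
   yaw -45 (0.6, 6, [0.5, 0.7, -0.2, 1.5, -0.1, 1.3, -2.1]) (0.19, 6)
   yaw 45 (0.64, 6, [0.3, 0.7, -0.4, 1.6, 0.5, 1.3, -1.1]) (0.25, 6)
   yaw 90 (0.49, 4, [0.3, 0.5, -0.4, 1.9, 0.8, 1.0, -0.7]) (0.58, 6)
   yaw 135 (0.27, 4, [0.4, 0.4, -0.5, 2.1, 1.1, 0.6, -0.1]) (0.47, 2)

[... 2095 characters left out ...]
135 (0.46, 4, [0.6, 0.5, -0.6, 1.9, 0.6, 0.7, 0.4]) (0.6, 2)
al 28 -1 [(0.19, 3, [0.2, 0.7, -1.1, 2.1, 1.5, 0.6, 0.2]), (0.21, 3, [0.3, 0.4, -1.1, 2.2, 1.0, 0.5, 0.6]), (0.21, 3, [0.3, 0.2, -1.1, 1.9, 0.4, 0.6, 1.1])]
   yaw -180 (0.4, 6, [0.5, 0.4, -0.3, 2.0, 0.2, 0.6, -1.5]) (0.56, 2)
   yaw -135 (0.51, 4, [0.6, 0.5, -0.4, 1.9, 0.1, 0.7, -0.6]) (0.61, 2)
   yaw -90 (0.62, 4, [0.7, 0.6, -0.5, 1.8, 0.1, 0.9, 0.1]) (0.57, 6)
   yaw -45 (0.61, 3, [0.7, 0.7, -0.7, 1.7, 0.3, 1.1, 0.7]) (0.43, 6)
   yaw 0 (0.45, 3, [0.7, 0.7, -0.8, 1.7, 0.6, 1.2, 1.3]) (0.36, 6)
   yaw 45 (0.19, 3, [0.9, 0.8, -1.1, 1.7, 0.8, 1.3, 1.8]) (0.2, 3)
   yaw 135 (0.28, 7, [0.3, 0.4, -0.2, 2.0, 0.3, 0.6, -2.5]) (0.45, 7)
```

```bash
cat >> h.py <<'E'
z_=np.load('stand.npz');o,Rz=z_['o'],z_['Rz']
A=np.array([-.616,0,.788]);T0=np.array([60,0,32]);AL=15;GT=164
def frame(deg,R):
    b=np.radians(deg); zt=R@[np.sin(b),0,-np.cos(b)]; return zt,tool(zt,R@[np.cos(b),0,np.sin(b)])
def st(t=''):
    s=ctrl.state(); print(t,round(s['time'],2),np.round(s['eef_pos'],1),'F',np.round(s['force'],1),'M',np.round(s['torque'],2),'w',round(s['grip_width'],1)); return s
E
python3 - <<'E'
from h import *
zt,q=frame(AL,Rz); g=o+Rz@(T0+A*GT)+zt*2
ctrl.movep(g-zt*100,q); st('pre')
ctrl.line_to(g,rate=100); ctrl.dwell(.2); st('at'); save('wrist','g0')
jaws.gripper_to(12); ctrl.dwell(.3); s=st('closed'); save('wrist','g1')
np.savez('grasp.npz',p=s['eef_pos'],g=g,q=q)
h=[cv2.resize(load(n)[0][150:420,130:430,::-1],(390,351)) for n in('g0','g1')]; cv2.imwrite('pics/g.png',np.hstack(h))
E
```

```text
pre 5.0 [479.2 287.8 257.1] F [0.2 0.2 0.1] M [-0.12  0.21  0.  ] w 88.1
at 6.35 [500.2 301.4 159.9] F [-0.4 -0.2  0.4] M [-0.11  0.2   0.02] w 88.2
closed 7.75 [499.8 301.7 159.4] F [-2.1  2.8  2.1] M [0.37 0.52 0.17] w 19.2
```

View pics/g.png

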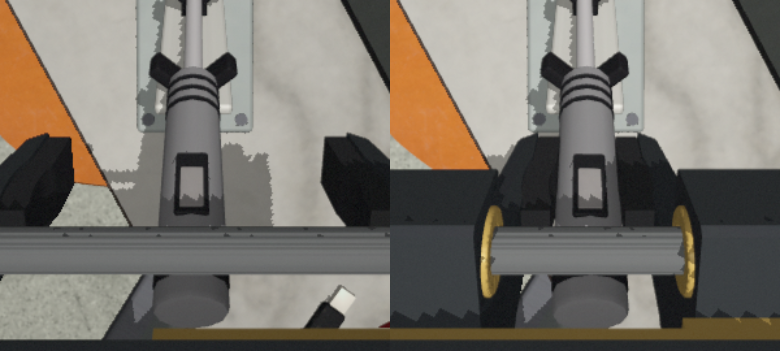

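Handle is held at width 19, still seated in both vees, probe centred between the fingers. Lift and turn upright.

```bash
python3 - <<'E'
from h import *
G=np.load('grasp.npz'); p=G['p']
ctrl.line_to([p[0],p[1],p[2]+10],rate=40); st('10 up')
ctrl.line_to([p[0],p[1],400],rate=150); st('up')
# upright with yaws along the way
def up(yaw): return frame(AL-38,Ro.from_euler('z',yaw).as_matrix())
for yaw in (.55,.8,1.05,1.3,1.57):
    zt,q=up(yaw); print(yaw,[np.round(x,2).tolist() if x is not None else None for x in (ctrl.inverse_kinematics(np.r_[500,300,430]+zt*2,q),ctrl.inverse_kinematics(np.r_[536,-157.5,430]+zt*2,q))])
save('wrist','lift')
E
```

```text
10 up 8.2 [500.2 301.2 169.6] F [ 0.9 -0.3 -0.1] M [-0.14  0.27  0.02] w 19.2
up 9.88 [499.5 301.5 399.1] F [ 0.7 -0.1 -0.9] M [-0.16  0.28 -0.01] w 19.2
0.55 [[-0.28, 0.6, -0.57, 1.15, 0.21, 1.86, -1.84], [0.35, 0.46, -0.42, 1.34, 0.37, 1.74, -1.08]]
0.8 [[-0.31, 0.6, -0.6, 1.16, 0.3, 1.87, -1.63], [0.34, 0.42, -0.43, 1.4, 0.43, 1.67, -0.88]]
1.05 [[-0.33, 0.59, -0.63, 1.19, 0.39, 1.86, -1.43], [0.34, 0.37, -0.45, 1.47, 0.48, 1.59, -0.67]]
1.3 [[-0.33, 0.56, -0.66, 1.24, 0.47, 1.83, -1.22], [0.36, 0.32, -0.47, 1.54, 0.52, 1.49, -0.46]]
1.57 [[-0.33, 0.53, -0.7, 1.3, 0.55, 1.77, -1.0], [0.39, 0.25, -0.5, 1.62, 0.53, 1.37, -0.22]]
```

```bash
cat >> h.py <<'E'
YU=1.05
UZ,UQ=frame(AL-38,Ro.from_euler('z',YU).as_matrix())
B=np.array([536,-157.5])
E
python3 - <<'E'
from h import *
ctrl.line_to(np.r_[500,300,432]+UZ*2,rate=60,attitude=UQ); st('upright')
ctrl.movep(np.r_[B,432]+UZ*2,UQ); st('over')
ctrl.line_to(np.r_[B,300]+UZ*2,rate=120); ctrl.dwell(.3); st('tip z~136')
save('wrist','b1'); save('scene','b2'); save('top','b3')
a=load('b1')[0][:,:,::-1]; c=cv2.resize(load('b2')[0][190:320,230:400,::-1],(392,300))
c2=cv2.resize(load('b3')[0][150:280,250:420,::-1],(392,300))
H=np.zeros((600,780,3),np.uint8);H[:294,:392]=cv2.resize(a,(392,294));H[:300,392:]=c[:,:388]; H[300:600,:392]=c2
H[300:600,392:780]=cv2.resize(a[150:400,180:440],(388,300)); cv2.imwrite('pics/b.png',H)
for n in('b1','b2'):
    P=load(n)[1]
    for z in (136,79): print(n,z,proj(P,np.r_[B,z]).round(1))
E
```

```text
upright 10.91 [499.7 299.2 430.1] F [-0.  -0.3 -0.3] M [ 0.37 -0.22 -0.03] w 19.5
over 12.59 [ 536.  -156.6  430.2] F [-0.6  0.2 -1. ] M [ 0.32 -0.24 -0.02] w 18.8
tip z~136 14.14 [ 535.7 -158.2  298.5] F [ 0.1  0.3 -1. ] M [ 0.32 -0.27  0.  ] w 19.3
b1 136 [279.7 116.6]
b1 79 [279.9  88.4]
b2 136 [311.1 222.1]
b2 79 [310.  241.4]
```

View pics/b.png

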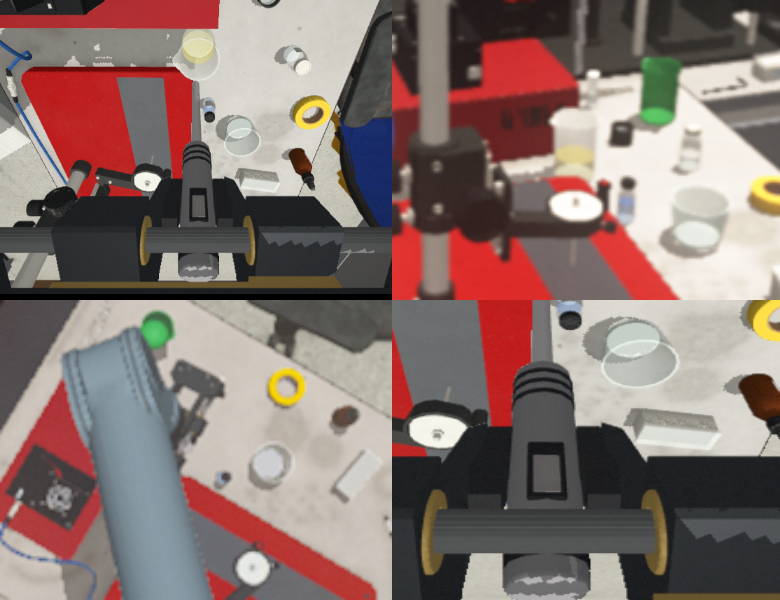

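The wrist view shows the stem's tip at about (195,82) of the shrunk picture (predicted (196,82)) and the beaker mouth around (197,62) (predicted (196,62)); the scene view shows the stem upright above the yellow beaker. Dip.

```bash
python3 - <<'E'
from h import *
ctrl.line_to(np.r_[B,195]+UZ*2,rate=100); st('tip 31')
ctrl.line_to(np.r_[B,178]+UZ*2,rate=40); s=st('tip 14')
f0=s['force'][2]
for z in (176,174.5):
    ctrl.line_to(np.r_[B,z]+UZ*2,rate=15); s=st(z)
    if s['force'][2]-f0>1.2: print('touch'); ctrl.line_to(np.r_[B,z+2]+UZ*2,rate=20); break
ctrl.dwell(1.2); save('wrist','d1'); save('scene','d2'); st('dipped')
cv2.imwrite('pics/d.png',np.hstack([cv2.resize(load('d1')[0][20:220,180:380,::-1],(390,390)),cv2.resize(load('d2')[0][200:300,260:360,::-1],(390,390),interpolation=cv2.INTER_CUBIC)]))
E
```

```text
tip 31 15.49 [ 536.1 -158.2  193.8] F [ 0.3 -0.4 -1.5] M [ 0.37 -0.23 -0.  ] w 19.1
tip 14 16.07 [ 535.6 -158.2  176. ] F [ 0.2  0.4 -0.5] M [ 0.35 -0.28  0.02] w 19.0
176 16.35 [ 535.6 -158.2  174.2] F [-0.2  0.  -1.4] M [ 0.32 -0.25 -0.03] w 19.3
174.5 16.6 [ 535.6 -158.2  172.6] F [0.  0.2 0.5] M [ 0.32 -0.28  0.  ] w 19.4
dipped 17.9 [ 535.6 -158.2  172.7] F [ 0.   0.4 -0.6] M [ 0.35 -0.26 -0.07] w 19.2
```

View pics/d.png

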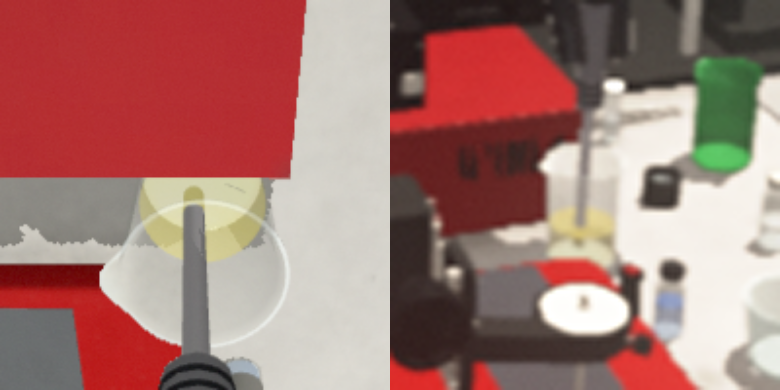

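```bash
python3 - <<'E'
from h import *
for n,(u0,v0,s) in (('d1',(180,20,1.95)),('d2',(260,200,3.9))):
    P=load(n)[1]
    for z in (30,20,10.5,6): 
        q=(proj(P,[536,-157.5,z])-[u0,v0])*s; print(n,z,q.round()+([390,0] if n=='d2' else [0,0]))
im=load('d2')[0]; print(im[248:270,309:311].mean(1).astype(int).tolist())
E
```

```text
d1 30 [195. 212.]
d1 20 [195. 200.]
d1 10.5 [195. 189.]
d1 6 [195. 184.]
d2 30 [582. 224.]
d2 20 [581. 236.]
d2 10.5 [580. 248.]
d2 6 [580. 253.]
[[166, 156, 148], [166, 156, 147], [165, 155, 147], [169, 160, 151], [171, 161, 150], [177, 165, 144], [182, 169, 140], [184, 170, 139], [183, 170, 140], [187, 173, 138], [201, 184, 130], [210, 192, 124], [211, 193, 129], [201, 187, 143], [199, 190, 156], [211, 205, 172], [221, 217, 185], [222, 208, 177], [217, 138, 115], [219, 70, 62], [221, 55, 52], [221, 56, 52]]
```

Wrist view puts the tip at z≈10 mm, 4 mm above the floor, with no contact force, held 1.3 s. Return the probe.

```bash
python3 - <<'E'
from h import *
G=np.load('grasp.npz'); g=G['g']; q=list(G['q'])
ctrl.line_to(np.r_[B,260]+UZ*2,rate=80); ctrl.line_to(np.r_[B,432]+UZ*2,rate=150); st('out')
ctrl.movep(np.r_[500,300,432]+UZ*2,UQ); st('over stand')
ctrl.line_to([g[0],g[1],400],rate=60,attitude=q); 
ctrl.line_to(g+[0,0,60],rate=150); ctrl.dwell(.3); s0=st('+60'); print(g)
save('wrist','l0')
for h,r in ((15,50),(5,20),(2,10),(.5,10)):
    ctrl.line_to(g+[0,0,h],rate=r); ctrl.dwell(.15); s=st(h)
    if np.linalg.norm(s['force']-s0['force'])>6: print('contact'); break
save('wrist','l1')
h=[cv2.resize(load(n)[0][150:420,130:430,::-1],(390,351)) for n in('l1','g1')]; cv2.imwrite('pics/l.png',np.hstack(h))
a=load('l1')[0].astype(int)[100:300,150:420];b=load('g1')[0].astype(int)[100:300,150:420]; print(np.abs(a-b).mean())
E
```

```text
out 20.42 [ 535.3 -158.2  429.2] F [ 0.4 -0.4 -0.8] M [ 0.36 -0.19 -0.03] w 19.4
over stand 22.1 [500.5 297.9 430.2] F [ 0.3  0.1 -1.1] M [ 0.32 -0.25 -0.02] w 18.9
+60 24.73 [500.1 301.3 219.7] F [-0.   0.3 -0.4] M [-0.21  0.28  0.04] w 19.2
[499.93524488 301.32295682 159.30014835]
15 25.98 [500.1 301.4 174.7] F [-0.3 -0.3 -1. ] M [-0.15  0.24  0.01] w 19.6
5 26.78 [500.  301.4 164.5] F [ 0.4 -1.  -1.2] M [-0.13  0.27  0.04] w 19.3
2 27.38 [499.9 301.3 161.3] F [ 0.7 -0.6 -1. ] M [-0.15  0.28 -0.04] w 19.2
0.5 27.83 [500.  301.6 159.9] F [ 0.4  0.7 -0.9] M [0.1  0.13 0.03] w 19.1
2.193864197530864
```

View pics/l.png

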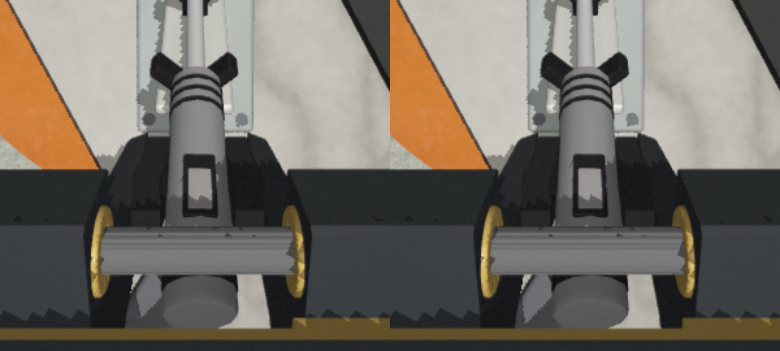

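Left (now) and right (at the grasp) are nearly identical: shoulder at the upper vee, same seat. Settle, release, back off, and compare with the original look.

```bash
python3 - <<'E'
from h import *
G=np.load('grasp.npz'); g=G['g']; q=list(G['q']); zt,_=frame(AL,Rz)
ctrl.line_to(g,rate=10); ctrl.dwell(.2); st('0')
jaws.gripper_to(24); ctrl.dwell(.2); jaws.gripper_to(88); st('open')
ctrl.line_to(g-zt*100,rate=100); 
c,s=np.cos(.55),np.sin(.55)
ctrl.movep([500,300,400],tool([0,0,-1],[c,s,0])); ctrl.dwell(.4); st('clear'); save('wrist','e0')
a=load('e0')[0];b=load('ws')[0]
A1=a[55:220,230:330];B1=b[55:220,230:330]; print('diff',np.abs(A1.astype(int)-B1).mean(), cv2.phaseCorrelate(np.float32(cv2.cvtColor(A1,6)),np.float32(cv2.cvtColor(B1,6))))
for n,(x0,y0,x1,y1) in {'handle':(264,145,292,212),'tip':(264,78,292,110),'plate':(250,78,310,160)}.items():
    t=b[y0:y1,x0:x1]; r=cv2.matchTemplate(a[y0-6:y1+6,x0-6:x1+6],t,cv2.TM_CCOEFF_NORMED); print(n,cv2.minMaxLoc(r)[1],np.array(cv2.minMaxLoc(r)[3])-6)
pb=load('top0')[0]; save('top','e1'); t1=load('e1')[0]
print('beaker/others top diff',np.abs(t1[150:260,310:420].astype(int)-pb[150:260,310:420]).mean(), np.abs(t1[205:230,308:334].astype(int)-pb[205:230,308:334]).mean())
cv2.imwrite('pics/e.png',np.hstack([cv2.resize(x[:,:,::-1],(250,412),interpolation=cv2.INTER_CUBIC) for x in (A1,B1)]+[cv2.resize(t1[150:260,300:375,::-1],(280,412),interpolation=cv2.INTER_CUBIC)]))
E
```

```text
0 28.33 [500.  301.6 159.5] F [-0.4  1.4  0.7] M [0.26 0.15 0.11] w 19.0
open 29.86 [499.9 301.3 159.3] F [ 0.7  0.2 -0.1] M [-0.1   0.22  0.01] w 87.9
clear 32.08 [499.8 299.8 399.6] F [ 0.6 -0.1  0.4] M [ 0.04 -0.06  0.01] w 87.9
diff 10.90969696969697 ((-1.7959884721803263, 0.42797185222320877), 1.0032917376624213)
handle 0.9327438473701477 [2 0]
tip 0.9804282784461975 [2 0]
plate 0.9693304300308228 [2 0]
beaker/others top diff 1.2780440771349861 1.1907692307692308
```

View pics/e.png

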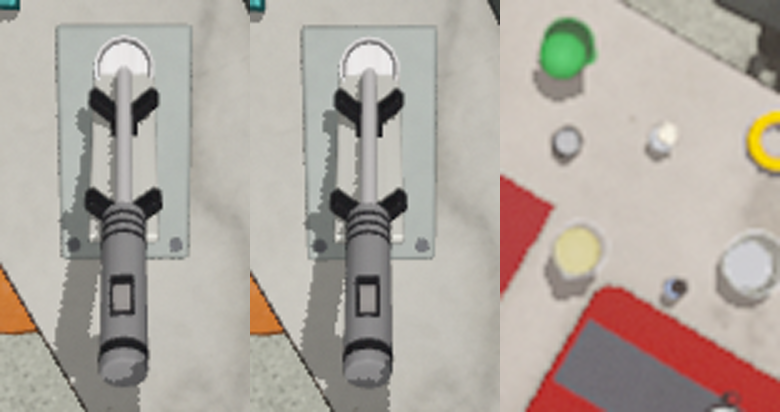

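The probe sits as before: plate, tip and handle are all shifted by the same 2 px, which comes from the camera pose. The beaker and bystanders are unchanged. Handing in.

```bash
python3 -c "
from h import *
ticket.job_done(); st('done')"
```

```text
the job is handed in; nothing more can be done
the job is handed in; nothing more can be done
```

The probe was dipped, laid back in its stand and released, and the job was handed in with about 32 s on the robot's clock (limit 56 s).

- **Dip:** I gripped the handle 164 mm from the tip, carried the probe upright over the supply, and lowered it into the yellow-dye beaker. The wrist view put the tip about 4 mm above the beaker floor, held there for about 1.3 s. Wrist force changed by no more than about 2 N during the dip, so I saw no sign of it touching the glass.
- **Return:** I laid the probe straight down at the pose where it was grasped, then opened the jaws and backed the arm well clear.
- **Last checks:** In the before and after views the probe's tip, its handle and the stand's plate all shifted by the same 2 pixels. That comes from the camera pose, so the probe sits in both vees as it did at the start. The top view of the beaker and the things near it was unchanged.
- **Disagreements:** An early colour mask for the stand's plate was wrong, so I used corners read from the picture instead. After that, the fitted and seen probe ends still differed by about 2 pixels, and the grasp held regardless. No final check failed.

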